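Pack the serving boards in the delivery cradle

ROBOT

A 6-joint arm with a two-finger parallel gripper is mounted at the origin on the work surface. World frame = base frame: x ahead of the robot, y to its left, z up, the work surface at z = 0. Lengths are in m, angles in rad, forces in N, time in s.
With the tool pointing down it reaches from about 0.3 to 0.775 m from the base axis. Payload 14.6 kg.
Tool frame: the origin (TCP) lies on the mounting face of the last link; the fingertips stand 199 mm ahead of it and the grasp point (between the pads) lies 180 mm ahead of it (bot.finger_overhang is the distance from the TCP to the fingertips, in m); z points along the fingers, y is the line along which they close (so a half turn about z gives the same grasp; the last joint's range is limited). The gripper opens to 94 mm and grips with 3 to 60 N. Pads are 16 mm wide; open, the fingers measure 119 mm over their backs; the gripper's body (75 mm by 177 mm) begins 78 mm behind the grasp point.
Start: joints at [-1.258, 0.3, 1.521, -0, 1.321, -0.067], TCP at [0.204, -0.511, 0.405] pointing down, gripper open.
Joint ranges: [-3.03, 3.03], [-0.79, 2.21], [0.23, 2.52], [-1.04, 4.18], [0, 3.07], [-2.55, 2.55]. Speed limits (rad/s): [2.22, 2.22, 2.57, 3.14, 3.14, 3.14].

INTERFACE

Orientations are given as a 3x3 rotation matrix whose columns are the frame's x, y, z axes.
In Python, from bench import bot gives the robot as it stands.
- The arm moves only by the tool arm_command, never from a script. Its argument "deltas" is a list of rows, each a list of 5 numbers: the opening, from 0 (shut) to 1 (fully open), then the shift along the tool's x, y, z in mm, then the turn about the tool's z in rad. A call has 1 to 12 rows; each row shifts and turns the commanded pose from where the row before left it, along the tool's axes as they then stand; what a row does not reach is not made up. A row lasts 1/10 s, in which the tool goes at most 50 mm and 8.59 degrees, less where a joint would pass 70% of its speed; a pose out of reach is approached as far as the arm can. A call with a gripper value outside its range is refused whole. The fingers move at their own pace and stop on an object; "grip_force" is the grip in N (left out, the last holds). Time passes only in rows, so rows that do not move let the fingers close. It gives the time, the measured TCP pose, the force, the opening and the grip force at its end, in the units of the state.
- bot.get_state(): the state, without advancing time (a new reading comes with each control period).
- bot.read_camera(name): name is "scene" or "top" or "wrist"; returns a dict with "color" (420x560x3 uint8, red, green, blue), "mtx" (3x3 intrinsics, pixels), "dist_coeffs" ([k1, k2, p1, p2, k3] as OpenCV has them; the pictures are not rectified), "pose" (4x4, takes a point from camera to world coordinates). Camera axes: x right, y down, z forward; pixel columns grow to the right and rows downward; lengths in m; the calibration is good to about 2 mm. A picture is of the moment at which its call begins. There is no depth.
- bot.close_job(): hands the job in; it is judged then, once.
Trained networks look in a picture, given as the dict that the camera call returned (one of the last four; its "shot" number tells which), for a name from the list of things; names that differ only in an ending like _2 or _b are one class to them, and where a whole thing is asked for, a point or a joint stands for the part that bears it (a point fixed in the world has none). Each returns a list of dicts, best first, with "conf" (0 to 1); they miss things now and then, are a little off and sometimes report something else, mostly with a low value. They report only what shows in the picture. A call takes as long as a camera call. They do not tell look-alikes from the thing itself.
- bot.boxes_of(picture, name): "xy" ([column, row] in pixels, amid what is visible of it).
- bot.cut_out(picture, name): "mask" (420x560 bool, what is visible of it) and "xy" ([column, row] in pixels, amid what is visible of it).
The state is a dict: "clock": time; "joint_pos": joint angles; "qvel": joint speeds; "tau": joint torques, N m; "position": TCP position; "tool_rot": TCP orientation; "wrist_force": force on the tool from outside, world axes, zero at the start; "torque": the same for the moment, N m; "gripper_width": finger opening in m; "finger_force": force on a finger pad.
Only numpy, scipy, OpenCV 4.12 (cv2) and the standard library are available. Lean on these libraries where they do the work, as an engineer would, in place of code of your own. Each camera call takes 0.05 s, during which the arm holds its last target. There are 200 camera calls.

TASK

Pack all the wooden serving boards for delivery. First swing the cradle's cam handle fully open, then edge each board out of its channel over the marble slab's front edge until it can be pinched, and lay them all flat in the cradle, one on another between its walls; last, swing the handle back over them until it drops into its low notch. Do not disturb the cup on the slab, the ramekin or the amber jar.

Things in the scene. Friction and masses are not known exactly. Their poses are not given: they have to be found in the camera images.
- board_1: flat wooden serving board, 180 (x) by 50 (y) by 5 mm thick, 60 g. Origin: centre of its underside; z up. Starts flat in a channel of the slab, 15 to 60 mm back from the front edge; may be absent. No room for fingers beside it there; once overhanging it can be pinched across its 50 mm width. Follows a fingertip pressing it with 5 to 12 N; tips off at 90 mm overhang
- board_2: flat wooden serving board, 180 (x) by 50 (y) by 5 mm thick, 60 g. Origin: centre of its underside; z up. Starts flat in a channel of the slab, 15 to 60 mm back from the front edge; may be absent. No room for fingers beside it there; once overhanging it can be pinched across its 50 mm width. Follows a fingertip pressing it with 5 to 12 N; tips off at 90 mm overhang
- board_3: flat wooden serving board, 180 (x) by 50 (y) by 5 mm thick, 60 g. Origin: centre of its underside; z up. Starts flat in a channel of the slab, 15 to 60 mm back from the front edge; may be absent. No room for fingers beside it there; once overhanging it can be pinched across its 50 mm width. Follows a fingertip pressing it with 5 to 12 N; tips off at 90 mm overhang
- slab: fixed marble slab, 300 (x) by 440 mm (y), 42 mm high, with three straight channels along its x at y = -130, 0 and 130 mm, 62 mm wide, 10 mm deep (floor 32 mm above the counter), running out open at the front edge (x = -150 mm, facing the robot), which drops sheer to the counter. Origin: centre of its underside
- slab_front (a point): middle of the slab's front edge at the height of the channel floors, 32 mm above the counter; axes as the slab's (x points back over the slab, y along the edge, z up)
- cradle: fixed white cradle; floor 25 mm above the counter, 208 mm long (x) between end walls. Rear part (x -20 to 110 mm) 78 mm wide between side walls; front part (x -110 to -20) only a 34 mm wide bearer without side walls, so a board stands out 8 mm either side there for the fingers. Walls 20 mm above the floor, 6 mm thick. Origin: centre of its underside; z up
- cradle_floor (a point): centre of the cradle's floor, 25 mm above the counter; axes as the cradle's. A board's origin belongs above this point, its length along x. When laying a board on another, fingertips reaching far below the held board land on the one underneath
- handle (a joint): cam handle angle; grows anticlockwise seen from above. 0 = locked: bar across the cradle (from the pivot along the cradle's +y), low in its notch. 1.6 = open stop: bar along the cradle's -x, clear of it. Turned, it climbs a cam: raised 0 up to a = 0.1, rising evenly to 12 mm at 0.85, falling to 4 mm at 1.5. A spring drops it to either end from the crest; a few N at the knob turn it
- handle_knob (a point): centre of the top of the handle's knob: upright black cylinder 22 mm across, 48 mm tall, on the dark steel bar (18 mm wide, 12 mm thick, reaching 140 mm from the pivot; underside 46 mm above the counter when locked), 122 mm from the pivot axis; knob top 106 mm above the counter when locked
- handle_pivot (a point): on the handle's pivot axis, 46 mm above the counter, 100 mm from the cradle's centre on its -y side; axes as the cradle's. The pivot post is 20 mm across and 80 mm high (a 26 mm cap makes it 86 mm)
- cup: bystander: white cup 60 mm across, 62 mm high, standing at the back of the slab, between two channels; origin under its centre
- jar: bystander: amber glass jar 64 mm across, 85 mm high, beyond the cradle; origin under its centre
- ramekin: bystander: small white ramekin 72 mm across, 35 mm high, on the counter between the slab and the cradle; origin under its centre
There are look-alikes about, which are no part of the job. What is shaped like the board_3 but white is not meant.

How it is judged:
On the way, in this order (a step that is already met when the one before it is completed fails the run):
1. the cam handle is swung fully open (value of joint handle above 1.4 rad), for 0.2 s.
2. all boards lie flat in the cradle while the handle is open (x of board_1 in the frame of cradle_floor between -0.025 and 0.025 m and y of board_1 in the frame of cradle_floor between -0.025 and 0.025 m and z of board_1 in the frame of cradle_floor between -0.003 and 0.014 m and angle between each of board_1, board_2, board_3's own z axis and vertical below 0.08 rad and linear speed of each of board_1, board_2, board_3 below 0.03 m/s and x of board_2 in the frame of cradle_floor between -0.025 and 0.025 m and y of board_2 in the frame of cradle_floor between -0.025 and 0.025 m and z of board_2 in the frame of cradle_floor between -0.003 and 0.014 m and x of board_3 in the frame of cradle_floor between -0.025 and 0.025 m and y of board_3 in the frame of cradle_floor between -0.025 and 0.025 m and z of board_3 in the frame of cradle_floor between -0.003 and 0.014 m and value of joint handle above 1.2 rad), for 0.2 s.
3. the handle is back down in its low notch over the boards (value of joint handle below 0.2 rad and x of board_1 in the frame of cradle_floor between -0.025 and 0.025 m and y of board_1 in the frame of cradle_floor between -0.025 and 0.025 m and z of board_1 in the frame of cradle_floor between -0.003 and 0.014 m and angle between each of board_1, board_2, board_3's own z axis and vertical below 0.08 rad and linear speed of each of board_1, board_2, board_3 below 0.03 m/s and x of board_2 in the frame of cradle_floor between -0.025 and 0.025 m and y of board_2 in the frame of cradle_floor between -0.025 and 0.025 m and z of board_2 in the frame of cradle_floor between -0.003 and 0.014 m and x of board_3 in the frame of cradle_floor between -0.025 and 0.025 m and y of board_3 in the frame of cradle_floor between -0.025 and 0.025 m and z of board_3 in the frame of cradle_floor between -0.003 and 0.014 m), for 0.2 s.
At the end, for the whole second after the job is handed in: every board present lies flat (within 0.08 rad) in the cradle, its origin within 25 mm of the cradle's centre along each of the cradle's axes and no more than 14 mm above its floor, at rest, and the handle is in its low notch (angle under 0.2 rad) (all of step 3 and velocity of joint handle between -0.1 and 0.1 rad/s); the robot touches nothing.
It fails at once if the cup, ramekin or jar is knocked over or shoved more than 50 mm (distance of any of cup, jar, ramekin from where it was at the start of the episode above 0.05 m or angle between any of cup, jar, ramekin's own z axis and vertical above 0.5 rad).
Of board_1, board_2, board_3 only 2 to 3 are there at a start; the rules pass over those that are not, and their reading is None.
At some moment in a run one of board_1, board_2, board_3 may be knocked a few centimetres aside while the robot is not near it.
It also fails if it takes over 210 s, if anything falls off the work surface, if the arm or the gripper's body presses on something with over 40 N, if the wrist force passes 120 N, or if a joint passes its speed limit or range.

## Working session

There is one attempt and no reset: what is moved stays moved. The work goes in short steps, Python scripts to look and compute and a tool call to move; the robot and the scene stay as the last step left them, time stands still between calls to the robot, and variables do not carry over. Pictures are saved under pics/ and viewed, at most 17 in all, crops included, and the job is handed in when it is done.

Besides the shell and the picture viewer there is one more tool, called after "Request:" in YAML: its name, and indented under it one key for each argument. arm_command: Moves the arm, as the interface text tells. Its arguments: {"type":"object","properties":{"deltas":{"type":"array"},"grip_force":{"type":"number"}},"required":["deltas"]}

```bash
mkdir -p pics; ls; cat > h.py <<'E'
import numpy as np, cv2
from bench import bot
def px2w(p, uv, z):
    u=cv2.undistortPoints(np.array([[uv]],float),np.array(p["mtx"]),np.array(p["dist_coeffs"]))[0,0]
    T=np.array(p["pose"]); d=T[:3,:3]@np.array([u[0],u[1],1]); o=T[:3,3]
    return o+d*(z-o[2])/d[2]
def w2px(p, X):
    T=np.linalg.inv(np.array(p["pose"])); r,_=cv2.Rodrigues(T[:3,:3])
    return cv2.projectPoints(np.array([X],float),r,T[:3,3],np.array(p["mtx"]),np.array(p["dist_coeffs"]))[0][0,0]
def save(p,n): cv2.imwrite("pics/"+n,cv2.cvtColor(p["color"],cv2.COLOR_RGB2BGR))
def st():
    s=bot.get_state(); print({k:np.round(s[k],3).tolist() for k in ("clock","position","tool_rot","wrist_force","gripper_width","joint_pos")})
E
python3 - <<'E'
from h import *
st()
for n in ("top","scene"):
    p=bot.read_camera(n); save(p,n+"0.png"); print(n,np.round(p["pose"],3).tolist())
    for k in ("board_1","slab","cradle","handle_knob","handle","cup","jar","ramekin"):
        for d in bot.boxes_of(p,k): print(k,round(d["conf"],2),np.round(d["xy"]).tolist(),np.round(px2w(p,d["xy"],.03),3).tolist())
E
```

```text
pics
{'clock': 0.0, 'position': [0.204, -0.511, 0.404], 'tool_rot': [[0.929, 0.371, -0.0], [0.371, -0.929, 0.001], [0.0, -0.001, -1.0]], 'wrist_force': [0.986, -0.494, 0.603], 'gripper_width': 0.094, 'joint_pos': [-1.258, 0.3, 1.522, 0.0, 1.321, -0.067]}
top [[-0.03, -0.991, 0.127, 0.285], [-0.999, 0.033, 0.02, -0.007], [-0.024, -0.127, -0.992, 1.859], [0.0, 0.0, 0.0, 1.0]]
board_1 0.97 [235.0, 198.0] [0.572, 0.196, 0.03]
board_1 0.94 [271.0, 198.0] [0.567, 0.071, 0.03]
board_1 0.69 [175.0, 299.0] [0.228, 0.409, 0.03]
board_1 0.58 [248.0, 153.0] [0.728, 0.146, 0.03]
slab 0.65 [226.0, 192.0] [0.592, 0.224, 0.03]
cradle 0.59 [383.0, 184.0] [0.603, -0.32, 0.03]
handle_knob 0.52 [382.0, 185.0] [0.599, -0.314, 0.03]
handle 0.27 [224.0, 189.0] [0.603, 0.232, 0.03]
handle 0.25 [236.0, 198.0] [0.57, 0.193, 0.03]
cup 0.84 [244.0, 154.0] [0.724, 0.161, 0.03]
cup 0.42 [384.0, 183.0] [0.605, -0.324, 0.03]
jar 0.74 [341.0, 132.0] [0.794, -0.181, 0.03]
ramekin 0.85 [325.0, 236.0] [0.429, -0.11, 0.03]
scene [[-0.662, 0.53, -0.531, 1.251], [0.749, 0.447, -0.488, 0.702], [-0.021, -0.721, -0.693, 1.059], [0.0, 0.0, 0.0, 1.0]]
board_1 0.93 [277.0, 238.0] [0.564, 0.063, 0.03]
board_1 0.87 [320.0, 261.0] [0.554, 0.2, 0.03]
board_1 0.85 [457.0, 239.0] [0.257, 0.436, 0.03]
board_1 0.56 [173.0, 187.0] [0.611, -0.307, 0.03]
slab 0.36 [169.0, 188.0] [0.624, -0.311, 0.03]
cradle 0.88 [169.0, 187.0] [0.62, -0.317, 0.03]
handle_knob 0.69 [173.0, 175.0] [0.576, -0.348, 0.03]
cup 0.71 [260.0, 276.0] [0.688, 0.116, 0.03]
jar 0.61 [152.0, 241.0] [0.791, -0.182, 0.03]
jar 0.39 [260.0, 275.0] [0.685, 0.113, 0.03]
ramekin 0.73 [261.0, 182.0] [0.428, -0.121, 0.03]
ramekin 0.18 [150.0, 240.0] [0.792, -0.191, 0.03]
```

```bash
python3 - <<'E'
import cv2
a=cv2.imread("pics/top0.png")[90:330,130:450]; cv2.imwrite("pics/top0c.png",cv2.resize(a,None,fx=2.5,fy=2.5,interpolation=cv2.INTER_CUBIC))
E
```

```text
(no output)
```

View pics/top0c.png

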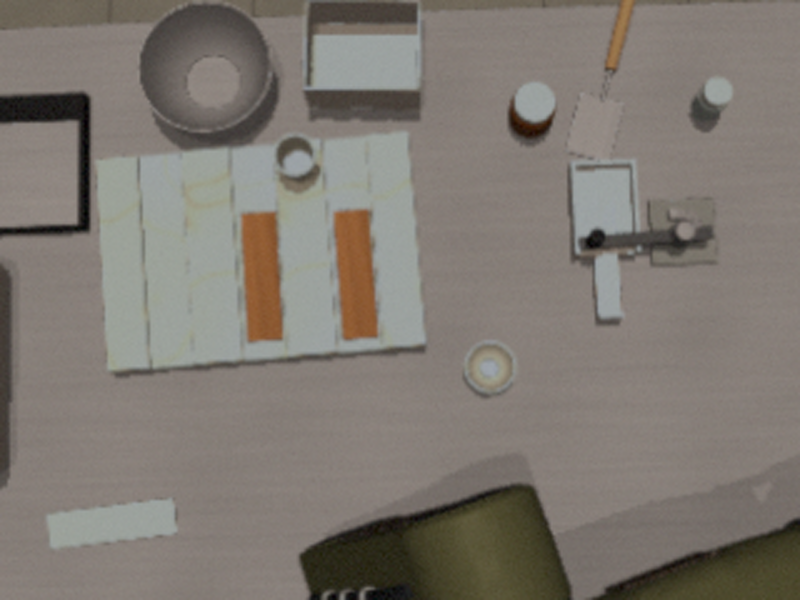

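View pics/scene0.png

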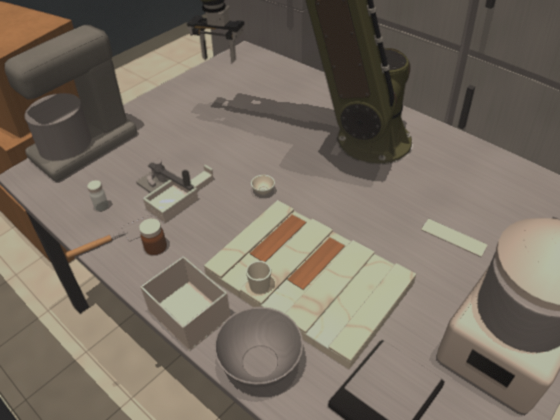

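The scene shows two orange boards, in the slab's middle and right channels (top view about 235,198 and 271,198). The left channel is empty, the white board lies apart, and the handle is locked across the cradle with its pivot to the right.

```bash
cat >> h.py <<'E'
def top0(z,*pts):
    return [np.round(px2w(P,(x/2.5+130,y/2.5+90),z)[:2],4).tolist() for x,y in pts]
E
python3 - <<'E'
import h
from h import *
P=h.P=bot.read_camera("top")
print("slab",top0(.042,(97,160),(408,132),(425,348),(110,372)))
print("cradle",top0(.045,(568,160),(636,158),(640,255),(575,258)),"bearer",top0(.025,(598,320),(622,319),(594,256),(617,256)))
print("pivot",top0(.086,(684,232)),"knob",top0(.106,(596,238)))
print("jar",top0(.085,(534,103)),"cup",top0(.062,(297,155)),"ram",top0(.035,(490,368)))
for d in bot.cut_out(P,"board_1"):
    m=d["mask"].astype(np.uint8); c=max(cv2.findContours(m,0,2)[0],key=cv2.contourArea)
    b=cv2.boxPoints(cv2.minAreaRect(c)); print(d["conf"],[np.round(px2w(P,q,.037)[:2],3).tolist() for q in b])
E
```

```text
slab [[0.7328, 0.4245], [0.7561, -0.0128], [0.4536, -0.0261], [0.4342, 0.4068]]
cradle [[0.7079, -0.233], [0.7078, -0.3276], [0.5715, -0.3253], [0.5703, -0.2358]] bearer [[0.486, -0.2659], [0.4863, -0.2991], [0.5754, -0.2648], [0.5743, -0.2968]]
pivot [[0.5944, -0.3794]] knob [[0.5866, -0.2574]]
jar [[0.7797, -0.1858]] cup [[0.724, 0.1411]] ram [[0.424, -0.1139]]
0.91 [[0.651, 0.098], [0.654, 0.048], [0.475, 0.04], [0.473, 0.089]]
0.85 [[0.245, 0.499], [0.262, 0.327], [0.212, 0.322], [0.195, 0.493]]
0.66 [[0.65, 0.227], [0.651, 0.176], [0.475, 0.17], [0.474, 0.22]]
```

Request:
arm_command:
  deltas:
    - [0.4,37.5,-7.8,0,0]
    - [0.4,37.5,-7.8,0,0]
    - [0.4,37.5,-7.8,0,0]
    - [0.4,37.5,-7.8,0,0]
    - [0.4,37.5,-7.8,0,0]
    - [0.4,37.5,-7.8,0,0]
    - [0.4,37.5,-7.8,0,0]
    - [0.4,37.5,-7.8,0,0]
    - [0.4,37.5,-7.8,0,0]
    - [0.4,37.5,-7.8,0,0]
    - [0.4,37.5,-7.8,0,0]
    - [0.4,37.5,-7.8,0,0]
  grip_force: 20

```text
clock: 2.2
position: [0.5883, -0.2559, 0.4046]
tool_rot: [[0.929, 0.371, 0.0], [0.371, -0.929, -0.0], [0.0, 0.0, -1.0]]
wrist_force: [0.1, -0.8, -0.3]
gripper_width: 0.0377
finger_force: 0.0
```

Request:
arm_command:
  deltas:
    - [0.4,0,0,0,-0.12]
    - [0.4,0,0,0,-0.12]
    - [0.4,0,0,0,-0.12]
    - [0.4,0,0,0,-0.12]
    - [0.4,0,0,0,-0.12]
    - [0.4,0,0,0,-0.12]
    - [0.4,0,0,0,-0.12]
    - [0.4,0,0,0,-0.12]
    - [0.4,0,0,0,-0.12]
    - [0.4,0,0,0,-0.12]
    - [0.4,0,0,0,0]
    - [0.4,0,0,0,0]

```text
clock: 3.4
position: [0.5871, -0.2571, 0.4046]
tool_rot: [[-0.005, 1.0, -0.0], [1.0, 0.005, 0.0], [0.0, -0.0, -1.0]]
wrist_force: [0.0, 0.0, 0.2]
gripper_width: 0.0378
finger_force: 0.0
```

```bash
python3 - <<'E'
from h import *
st()
p=bot.read_camera("wrist"); save(p,"w1.png"); print(np.round(p["pose"],3).tolist())
np.savez("w1.npz",**{k:p[k] for k in("mtx","dist_coeffs","pose")})
for k in("handle_knob",): print([(d["conf"],np.round(d["xy"]).tolist(),px2w(p,d["xy"],.106)) for d in bot.boxes_of(p,k)])
E
```

```text
{'clock': 3.4, 'position': [0.587, -0.257, 0.405], 'tool_rot': [[-0.005, 1.0, -0.0], [1.0, 0.005, 0.0], [0.0, -0.0, -1.0]], 'wrist_force': [0.007, 0.014, 0.177], 'gripper_width': 0.038, 'joint_pos': [-0.47, 0.507, 1.234, 0.0, 1.401, -0.475]}
[[1.0, 0.005, 0.001, 0.586], [0.006, -0.964, -0.265, -0.18], [-0.0, 0.265, -0.964, 0.384], [0.0, 0.0, 0.0, 1.0]]
[(0.86, [286.0, 243.0], array([ 0.59458812, -0.28539262,  0.106     ]))]
```

View pics/w1.png

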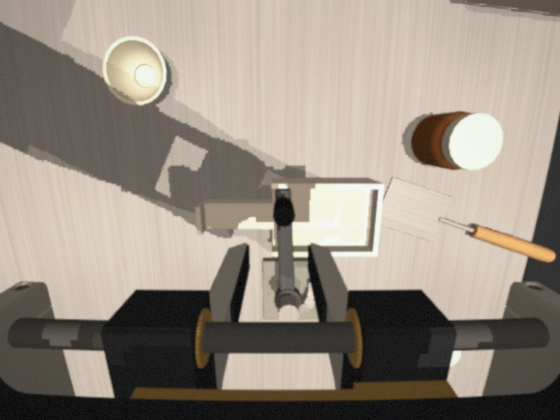

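The wrist view shows the knob top near (284,212), the pivot cap near (288,300), the cradle's rear part between columns 272–382 and rows 179–255, and the bearer's end at column 197.

```bash
python3 - <<'E'
from h import *
p=dict(np.load("w1.npz"))
for n,z,l in (("knob",.106,[(284,212),(284,205)]),("cap",.086,[(288,300)]),("walls",.045,[(382,179),(379,255),(272,179)]),("bearer",.045,[(197,203),(199,234)])):
    print(n,[np.round(px2w(p,q,z)[:2],4).tolist() for q in l])
c=cv2.imread("pics/w1.png")[160:320,180:400]; cv2.imwrite("pics/w1c.png",cv2.resize(c,None,fx=3.6,fy=3.6,interpolation=cv2.INTER_CUBIC))
E
```

```text
knob [[0.5919, -0.2539], [0.5918, -0.247]]
cap [[0.5979, -0.3619]]
walls [[0.7053, -0.2302], [0.7108, -0.3241], [0.5791, -0.2311]]
bearer [[0.4913, -0.2597], [0.4911, -0.298]]
```

View pics/w1c.png

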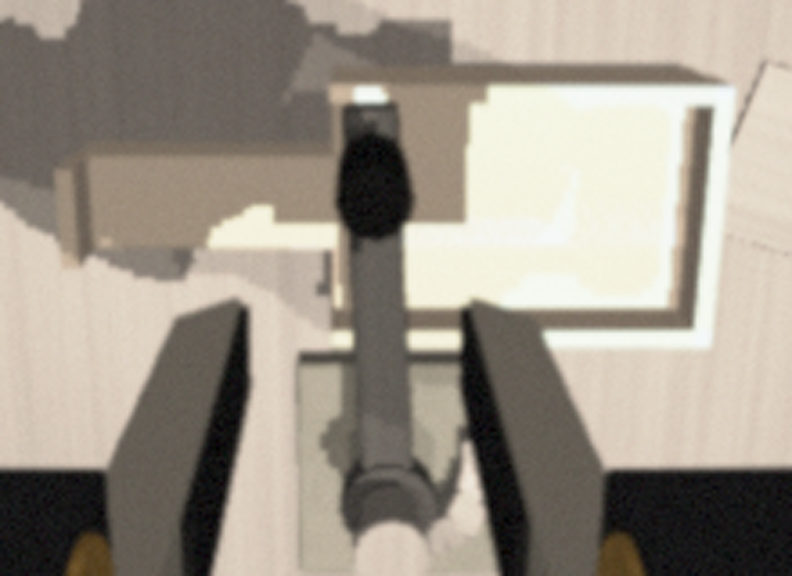

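```bash
python3 - <<'E'
from h import *
p=dict(np.load("w1.npz"))
f=lambda z,l:[np.round(px2w(p,(a/3.6+180,b/3.6+160),z)[:2],4).tolist() for a,b in l]
print("knob",f(.106,[(375,200)]))
print("outer tl,tr,br,bl",f(.045,[(330,85),(732,90),(712,347),(332,345)]))
print("bearer end",f(.045,[(55,165),(62,265)]),"bearer floor edges",f(.025,[(90,155),(330,150),(90,245),(330,248)]))
E
```

```text
knob [[0.5921, -0.2575]]
outer tl,tr,br,bl [[0.5787, -0.2365], [0.7075, -0.2371], [0.7095, -0.326], [0.5793, -0.3257]]
bearer end [[0.489, -0.2631], [0.489, -0.2975]] bearer floor edges [[0.4957, -0.2644], [0.5782, -0.2622], [0.4937, -0.2969], [0.5782, -0.2975]]
```

Request:
arm_command:
  deltas:
    - [0.4,0,5,22,0]
    - [0.4,0,0,22,0]
    - [0.4,0,0,22,0]
    - [0.4,0,0,22,0]
    - [0.4,0,0,22,0]
    - [0.4,0,0,20,0]
    - [0.4,0,0,0,0]

```text
clock: 4.2
position: [0.5917, -0.2568, 0.2719]
tool_rot: [[-0.007, 1.0, -0.004], [1.0, 0.007, 0.002], [0.002, -0.004, -1.0]]
wrist_force: [0.0, 0.5, 0.5]
gripper_width: 0.0376
finger_force: 0.0
```

Request:
arm_command:
  deltas:
    - [0.4,-0.6,-12.3,0,-0.1]
    - [0.4,-0.6,-12.3,0,-0.1]
    - [0.4,-0.6,-12.3,0,-0.1]
    - [0.4,-0.6,-12.3,0,-0.1]
    - [0.4,-0.6,-12.3,0,-0.1]
    - [0.4,-0.6,-12.3,0,-0.1]
    - [0.4,-0.6,-12.3,0,-0.1]
    - [0.4,-0.6,-12.3,0,-0.1]
    - [0.4,-0.6,-12.3,0,-0.1]
    - [0.4,-0.6,-12.3,0,-0.1]
    - [0.4,-0.6,-12.3,0,-0.1]
    - [0.4,-0.6,-12.3,0,-0.1]

```text
clock: 5.4
position: [0.4778, -0.3369, 0.276]
tool_rot: [[-0.936, 0.351, 0.001], [0.351, 0.936, -0.001], [-0.001, -0.0, -1.0]]
wrist_force: [0.3, 0.7, -0.2]
gripper_width: 0.0376
finger_force: 0.4
```

Request:
arm_command:
  deltas:
    - [0.4,-0.6,-12.3,0,-0.1]
    - [0.4,-0.6,-12.3,0,-0.1]
    - [0.4,-0.6,-12.3,0,-0.1]
    - [0.4,-0.6,-12.3,0,-0.1]
    - [0.4,0,0,0,0]
    - [0.4,0,0,0,0]
    - [0.4,0,0,0,0]

```text
clock: 6.1
position: [0.4701, -0.3843, 0.2751]
tool_rot: [[-0.999, -0.036, 0.0], [-0.036, 0.999, -0.0], [-0.0, -0.0, -1.0]]
wrist_force: [0.0, 0.5, 0.2]
gripper_width: 0.0375
finger_force: 0.0
```

Request:
arm_command:
  deltas:
    - [0.4,0,0,-45,0]
    - [0.4,0,0,-45,0]
    - [0.4,0,0,-40,0]
    - [0,-11,45,0,0]
    - [0,-11,45,0,0]
    - [0,-11,45,0,0]
    - [0,-11,45,0,0]
    - [0,-11,45,0,0]
    - [0,-11,45,0,0]
    - [0,-11,45,0,0]
    - [0,-11,45,0,0]
    - [0,-11,45,0,0]

```text
clock: 7.3
position: [0.5531, 0.0262, 0.4051]
tool_rot: [[-0.999, -0.037, 0.001], [-0.037, 0.999, -0.0], [-0.001, -0.0, -1.0]]
wrist_force: [0.6, -0.8, 0.6]
gripper_width: 0.0004
finger_force: 0.0
```

Request:
arm_command:
  deltas:
    - [0,-16,45,0,0]
    - [0,0,0,0,0]
    - [0,0,0,0,0]

```text
clock: 7.6
position: [0.5674, 0.0704, 0.4046]
tool_rot: [[-0.999, -0.039, -0.0], [-0.039, 0.999, -0.0], [0.0, -0.0, -1.0]]
wrist_force: [0.3, -0.1, 0.1]
gripper_width: 0.0004
finger_force: 0.0
```

```bash
python3 - <<'E'
from h import *
st()
p=bot.read_camera("top"); T=p["color"]
for d in bot.boxes_of(p,"handle_knob"): print("knob",d["conf"],d["xy"],px2w(p,d["xy"],.11))
q=bot.read_camera("wrist"); np.savez("w2.npz",**{k:q[k] for k in("mtx","dist_coeffs","pose")})
for d in bot.cut_out(q,"board_1"):
    c=max(cv2.findContours(d["mask"].astype(np.uint8),0,2)[0],key=cv2.contourArea)
    print("w",d["conf"],[np.round(px2w(q,x,.037)[:2],3).tolist() for x in cv2.boxPoints(cv2.minAreaRect(c))])
a=cv2.resize(T[160:220,330:430],(400,240)); W=np.hstack([np.zeros((240,160,3),np.uint8),a])
cv2.imwrite("pics/m2.png",cv2.cvtColor(cv2.resize(np.vstack([q["color"],W]),None,fx=.9,fy=.9),cv2.COLOR_RGB2BGR))
E
```

```text
{'clock': 7.6, 'position': [0.567, 0.07, 0.405], 'tool_rot': [[-0.999, -0.039, -0.0], [-0.039, 0.999, -0.0], [0.0, -0.0, -1.0]], 'wrist_force': [0.258, -0.114, 0.111], 'gripper_width': 0.0, 'joint_pos': [0.059, 0.349, 1.457, -0.0, 1.336, -1.55]}
w 0.96 [[0.651, 0.172], [0.47, 0.168], [0.472, 0.218], [0.655, 0.229]]
w 0.87 [[0.473, 0.039], [0.471, 0.087], [0.626, 0.095], [0.628, 0.042]]
```

View pics/m2.png

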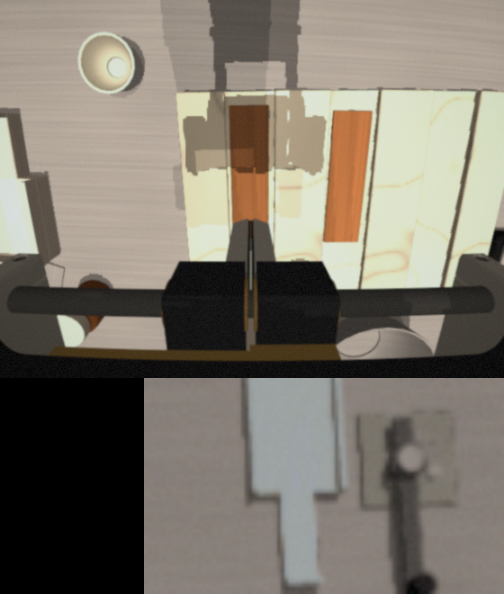

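The top crop shows the bar along the cradle's −x side, so the handle is open. Both boards lie in their channels, with front ends at x≈0.472 m.

Request:
arm_command:
  deltas:
    - [0,-22,0,30,0]
    - [0,0,0,45,0]
    - [0,0,0,45,0]
    - [0,0,0,30,0]
    - [0,0,0,10,0]
    - [0,0,0,5,0]
    - [0,0,0,2,0]
    - [0,0,0,0,0]

```text
clock: 8.6
position: [0.59, 0.07, 0.2391]
tool_rot: [[-0.999, -0.038, 0.002], [-0.038, 0.999, 0.0], [-0.002, 0.0, -1.0]]
wrist_force: [-0.3, 0.5, -0.4]
gripper_width: 0.0005
finger_force: 0.0
```

Request:
arm_command:
  deltas:
    - [0,0,0,1,0]
    - [0,0,0,0,0]

```text
clock: 8.8
position: [0.5898, 0.0702, 0.2374]
tool_rot: [[-0.999, -0.038, 0.001], [-0.038, 0.999, 0.0], [-0.001, 0.0, -1.0]]
wrist_force: [-0.2, 1.0, -0.5]
gripper_width: 0.0001
finger_force: 0.0
```

Request:
arm_command:
  deltas:
    - [0,0,0,1,0]
    - [0,0,0,0,0]

```text
clock: 9.0
position: [0.5898, 0.0702, 0.2365]
tool_rot: [[-0.999, -0.038, 0.001], [-0.038, 0.999, 0.0], [-0.001, -0.0, -1.0]]
wrist_force: [-1.4, -0.2, 5.8]
gripper_width: 0.0006
finger_force: 3.1
```

Request:
arm_command:
  deltas:
    - [0,0,0,0.3,0]
    - [0,0,0,0,0]
    - [0,5,0,0,0]
    - [0,8,0,0,0]
    - [0,8,0,0,0]
    - [0,8,0,0,0]
    - [0,5,0,0,0]

```text
clock: 9.7
position: [0.5558, 0.0689, 0.2365]
tool_rot: [[-0.999, -0.038, 0.003], [-0.038, 0.999, 0.0], [-0.003, 0.0, -1.0]]
wrist_force: [2.8, -0.7, 4.7]
gripper_width: 0.0007
finger_force: 2.7
```

```bash
cat > b.py <<'E'
from h import *
st()
q=bot.read_camera("wrist")
for d in bot.cut_out(q,"board_1"):
    c=max(cv2.findContours(d["mask"].astype(np.uint8),0,2)[0],key=cv2.contourArea)
    print("w",round(d["conf"],2),[np.round(px2w(q,x,.037)[:2],3).tolist() for x in cv2.boxPoints(cv2.minAreaRect(c))])
import sys
if len(sys.argv)>1: save(q,sys.argv[1])
E
python3 b.py
```

```text
{'clock': 9.7, 'position': [0.556, 0.069, 0.237], 'tool_rot': [[-0.999, -0.038, 0.003], [-0.038, 0.999, 0.0], [-0.003, 0.0, -1.0]], 'wrist_force': [2.832, -0.711, 4.694], 'gripper_width': 0.001, 'joint_pos': [0.058, 0.515, 1.644, -0.0, 0.979, -1.551]}
w 0.74 [[0.438, 0.037], [0.436, 0.086], [0.578, 0.096], [0.581, 0.036]]
```

Request:
arm_command:
  deltas:
    - [0,0,0,0.3,0]
    - [0,6,0,0,0]
    - [0,8,0,0,0]
    - [0,8,0,0,0]
    - [0,8,0,0,0]
    - [0,8,0,0,0]
    - [0,8,0,0,0]
    - [0,6,0,0,0]
    - [0,0,0,0,0]

```text
clock: 10.7
position: [0.5038, 0.0669, 0.2364]
tool_rot: [[-0.999, -0.038, 0.003], [-0.038, 0.999, 0.0], [-0.003, 0.0, -1.0]]
wrist_force: [-2.3, 0.1, 12.3]
gripper_width: 0.0003
finger_force: 6.1
```

```bash
python3 b.py
```

```text
{'clock': 10.7, 'position': [0.504, 0.067, 0.236], 'tool_rot': [[-0.999, -0.038, 0.003], [-0.038, 0.999, 0.0], [-0.003, 0.0, -1.0]], 'wrist_force': [-2.34, 0.131, 12.256], 'gripper_width': 0.0, 'joint_pos': [0.06, 0.42, 1.793, -0.0, 0.926, -1.549]}
w 0.93 [[0.548, 0.169], [0.466, 0.166], [0.471, 0.217], [0.557, 0.227]]
w 0.64 [[0.387, 0.035], [0.386, 0.084], [0.526, 0.094], [0.529, 0.034]]
```

Request:
arm_command:
  deltas:
    - [0,0,0,-20,0]
    - [0,0,0,-40,0]
    - [1,30,-1,0,0]
    - [1,30,-1,0,0]
    - [1,29,-1,0,0]
    - [1,0,0,0,0]
    - [1,0,0,35,0]
    - [1,0,0,30,0]
    - [1,0,0,7,0]
    - [1,0,0,0,0]

```text
clock: 11.8
position: [0.4153, 0.0605, 0.2228]
tool_rot: [[-0.999, -0.038, -0.002], [-0.038, 0.999, -0.0], [0.002, -0.0, -1.0]]
wrist_force: [0.5, 0.2, -0.0]
gripper_width: 0.0609
finger_force: 0.0
```

```bash
python3 b.py w3.png
```

```text
{'clock': 11.8, 'position': [0.415, 0.061, 0.223], 'tool_rot': [[-0.999, -0.038, -0.002], [-0.038, 0.999, -0.0], [0.002, -0.0, -1.0]], 'wrist_force': [0.53, 0.185, -0.038], 'gripper_width': 0.061, 'joint_pos': [0.057, 0.282, 2.037, 0.0, 0.824, -1.552]}
w 0.68 [[0.454, 0.034], [0.379, 0.035], [0.378, 0.085], [0.453, 0.09]]
```

View pics/w3.png

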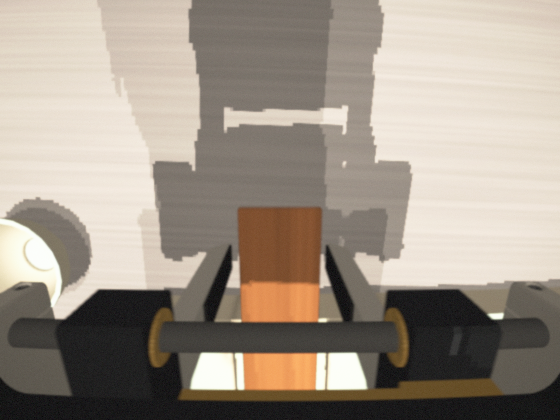

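The fingers straddle the overhanging board evenly (board columns 238–322, front end at row 207).

Request:
arm_command:
  deltas:
    - [0.4,0,0,0,0]
    - [0.4,0,0,0,0]
    - [0.4,0,0,0,0]
    - [0.4,0,0,0,0]
    - [0.4,0,0,0,0]
    - [0.4,0,0,-10,0]
    - [0.4,0,0,-20,0]
    - [0.4,0,0,-40,0]
    - [0.4,0,0,-40,0]
    - [0.4,0,0,0,0]
  grip_force: 30

```text
clock: 12.9
position: [0.4154, 0.0606, 0.338]
tool_rot: [[-0.999, -0.038, 0.008], [-0.038, 0.999, 0.0], [-0.008, 0.0, -1.0]]
wrist_force: [1.3, 0.5, -1.3]
gripper_width: 0.0493
finger_force: 30.0
```

```bash
python3 b.py w4.png
```

```text
{'clock': 12.9, 'position': [0.415, 0.061, 0.338], 'tool_rot': [[-0.999, -0.038, 0.008], [-0.038, 0.999, 0.0], [-0.008, 0.0, -1.0]], 'wrist_force': [1.35, 0.548, -1.265], 'gripper_width': 0.049, 'joint_pos': [0.057, 0.081, 1.948, 0.0, 1.105, -1.552]}
w 0.84 [[0.227, 0.29], [0.226, 0.299], [0.269, 0.309], [0.27, 0.299]]
w 0.64 [[0.472, 0.166], [0.471, 0.216], [0.493, 0.22], [0.494, 0.169]]
w 0.58 [[0.411, 0.018], [0.408, 0.101], [0.537, 0.111], [0.541, 0.018]]
w 0.33 [[0.394, -0.142], [0.391, -0.072], [0.46, -0.078], [0.463, -0.153]]
```

View pics/w4.png

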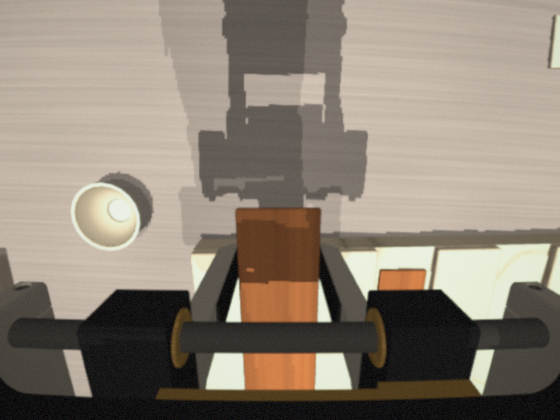

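```bash
python3 - <<'E'
from h import *
q=bot.read_camera("wrist")
for z in (.150,.153): print([px2w(q,a,z)[:2].round(4) for a in((237,208.5),(321,208.5),(250,330),(312,330))])
E
```

```text
[array([0.3793, 0.0357]), array([0.3775, 0.0831]), array([0.4593, 0.0439]), array([0.4578, 0.0836])]
[array([0.3786, 0.0361]), array([0.3768, 0.0826]), array([0.4571, 0.0442]), array([0.4556, 0.0831])]
```

Request:
arm_command:
  deltas:
    - [0.4,-5.4,-16.5,0,0]
    - [0.4,-11,-33,0,0]
    - [0.4,-11,-33,0,0]
    - [0.4,-11,-33,0,0]
    - [0.4,-11,-33,0,0]
    - [0.4,-11,-33,0,0]
    - [0.4,-11,-33,0,0]
    - [0.4,-11,-33,0,0]
    - [0.4,-11,-33,0,0]
    - [0.4,-11,-33,0,0]
    - [0.4,-10,-33,0,0.03]
    - [0.4,0,0,0,0]

```text
clock: 14.25
position: [0.5426, -0.2844, 0.3306]
tool_rot: [[-1.0, -0.005, -0.003], [-0.005, 1.0, 0.001], [0.003, 0.001, -1.0]]
wrist_force: [0.4, 0.6, -0.3]
gripper_width: 0.0499
finger_force: 30.0
```

```bash
cat > v.py <<'E'
from h import *
import sys
st()
q=bot.read_camera("wrist"); p=bot.read_camera("top")
a=cv2.resize(p["color"][150:250,330:430],(400,400),interpolation=cv2.INTER_CUBIC)
w=cv2.resize(q["color"],(400,300)); w=np.vstack([w,np.zeros((100,400,3),np.uint8)])
cv2.imwrite("pics/"+sys.argv[1],cv2.cvtColor(np.hstack([w,a]),cv2.COLOR_RGB2BGR))
E
python3 v.py v5.png
```

```text
{'clock': 14.25, 'position': [0.543, -0.284, 0.331], 'tool_rot': [[-1.0, -0.005, -0.003], [-0.005, 1.0, 0.001], [0.003, 0.001, -1.0]], 'wrist_force': [0.424, 0.607, -0.292], 'gripper_width': 0.05, 'joint_pos': [-0.543, 0.504, 1.414, -0.0, 1.227, -2.118]}
```

View pics/v5.png

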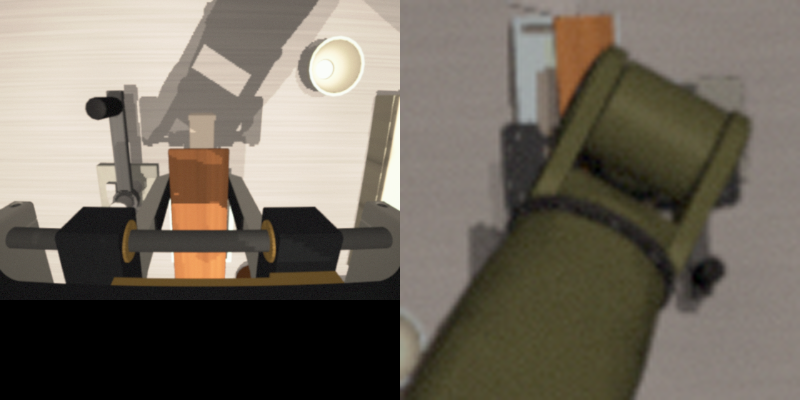

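Request:
arm_command:
  deltas:
    - [0.4,0,3,0,0]
    - [0.4,0,0,15,0]
    - [0.4,0,0,25,0]
    - [0.4,0,0,25,0]
    - [0.4,0,0,10,0]
    - [0.4,0,0,0,0]

```text
clock: 14.95
position: [0.5422, -0.2778, 0.2564]
tool_rot: [[-1.0, -0.009, -0.003], [-0.009, 1.0, 0.002], [0.003, 0.002, -1.0]]
wrist_force: [-0.2, -0.2, -0.4]
gripper_width: 0.0494
finger_force: 30.0
```

```bash
python3 b.py w6.png
```

```text
{'clock': 14.95, 'position': [0.542, -0.278, 0.256], 'tool_rot': [[-1.0, -0.009, -0.003], [-0.009, 1.0, 0.002], [0.003, 0.002, -1.0]], 'wrist_force': [-0.235, -0.221, -0.358], 'gripper_width': 0.049, 'joint_pos': [-0.534, 0.583, 1.481, 0.0, 1.081, -2.113]}
w 0.56 [[0.513, -0.308], [0.512, -0.249], [0.604, -0.244], [0.605, -0.31]]
```

View pics/w6.png

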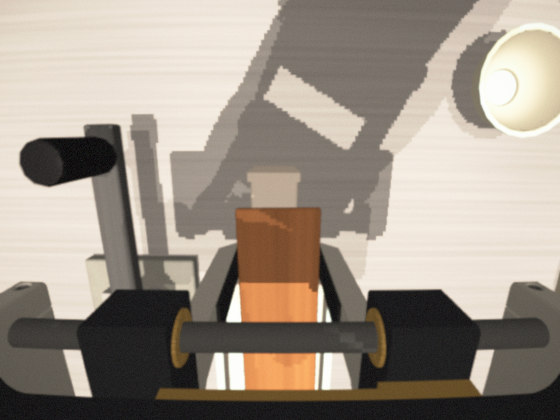

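The board hangs level over the cradle. The bearer end wall is at row 169, columns 249–298, and the board's front end is at row 208, columns 237–321.

```bash
python3 - <<'E'
from h import *
q=bot.read_camera("wrist")
print("bearer",[px2w(q,a,.045)[:2].round(4) for a in((249,169),(298,169))])
print("front",[px2w(q,a,.070)[:2].round(4) for a in((237,208.5),(321,208.5))])
E
```

```text
bearer [array([ 0.4877, -0.2979]), array([ 0.4874, -0.2662])]
front [array([ 0.5077, -0.3028]), array([ 0.5073, -0.2539])]
```

Request:
arm_command:
  deltas:
    - [0.4,0,-3.5,10,0]
    - [0.4,0,0,15,0]
    - [0.4,0,0,10,0]
    - [0.4,0,0,2,0]
    - [0.4,0,0,1,0]
    - [0.4,0,0,0,0]

```text
clock: 15.7
position: [0.5426, -0.2819, 0.2202]
tool_rot: [[-1.0, -0.008, 0.0], [-0.008, 1.0, -0.0], [-0.0, -0.0, -1.0]]
wrist_force: [-0.5, 0.4, -1.3]
gripper_width: 0.0497
finger_force: 30.0
```

Request:
arm_command:
  deltas:
    - [0.4,0,0,1,0]
    - [0.4,0,0,0,0]

```text
clock: 15.9
position: [0.5425, -0.2819, 0.2193]
tool_rot: [[-1.0, -0.008, 0.0], [-0.008, 1.0, -0.0], [-0.0, -0.0, -1.0]]
wrist_force: [0.1, -0.1, -0.8]
gripper_width: 0.0495
finger_force: 30.0
```

Request:
arm_command:
  deltas:
    - [0.4,0,0,1,0]
    - [0.4,0,0,1,0]
    - [0.4,0,0,1,0]
    - [0.4,0,0,0,0]

```text
clock: 16.3
position: [0.5425, -0.2819, 0.2166]
tool_rot: [[-1.0, -0.008, 0.0], [-0.008, 1.0, -0.0], [-0.0, -0.0, -1.0]]
wrist_force: [-3.4, 2.3, 6.1]
gripper_width: 0.0492
finger_force: 30.0
```

Request:
arm_command:
  deltas:
    - [0.8,0,0,0,0]
    - [0.8,0,0,0,0]
    - [0.8,0,0,0,0]
    - [0.8,0,0,-20,0]
    - [0.8,0,0,-40,0]
    - [0.8,0,0,-45,0]
    - [0.8,0,0,-45,0]
    - [0.8,0,0,-38,0]
    - [0,0,0,0,-0.04]

```text
clock: 17.2
position: [0.5425, -0.2819, 0.41]
tool_rot: [[-0.999, -0.048, 0.008], [-0.048, 0.999, -0.005], [-0.007, -0.005, -1.0]]
wrist_force: [-0.2, 0.6, 0.3]
gripper_width: 0.0705
finger_force: 0.0
```

Request:
arm_command:
  deltas:
    - [0,-4,40,0,0]
    - [0,-4,40,0,0]
    - [0,-4,40,0,0]
    - [0,-4,40,0,0]
    - [0,-4,40,0,0]
    - [0,-4,40,0,0]
    - [0,-4,40,0,0]
    - [0,-4,40,0,0]
    - [0,-4,40,0,0]
    - [0,-4,40,0,0]
    - [0,-4,40,0,0]
    - [0,-4,40,0,0]

```text
clock: 18.4
position: [0.5671, 0.2015, 0.4041]
tool_rot: [[-0.999, -0.048, 0.0], [-0.048, 0.999, 0.0], [-0.0, 0.0, -1.0]]
wrist_force: [0.7, 0.1, -0.6]
gripper_width: 0.0006
finger_force: 0.0
```

Request:
arm_command:
  deltas:
    - [0,0,0,0,0]
    - [0,0,0,0,0]

```text
clock: 18.6
position: [0.5672, 0.2003, 0.4037]
tool_rot: [[-0.999, -0.05, -0.0], [-0.05, 0.999, -0.0], [0.0, -0.0, -1.0]]
wrist_force: [-0.4, -0.4, 0.2]
gripper_width: 0.0006
finger_force: 0.0
```

```bash
python3 b.py; python3 v.py v7.png
```

```text
{'clock': 18.6, 'position': [0.567, 0.2, 0.404], 'tool_rot': [[-0.999, -0.05, -0.0], [-0.05, 0.999, -0.0], [0.0, -0.0, -1.0]], 'wrist_force': [-0.401, -0.35, 0.188], 'gripper_width': 0.001, 'joint_pos': [0.279, 0.416, 1.366, -0.0, 1.36, -1.342]}
{'clock': 18.7, 'position': [0.567, 0.199, 0.404], 'tool_rot': [[-0.999, -0.047, -0.0], [-0.047, 0.999, -0.0], [0.0, -0.0, -1.0]], 'wrist_force': [0.076, -0.418, 0.831], 'gripper_width': 0.001, 'joint_pos': [0.276, 0.415, 1.367, -0.0, 1.36, -1.342]}
```

View pics/v7.png

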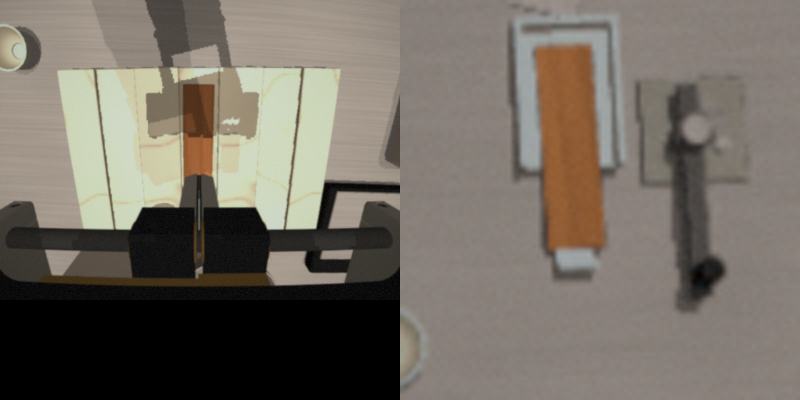

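Board 1 lies in the cradle (top crop: columns 537–605, between the walls), and the second board is still in its channel under the gripper.

Request:
arm_command:
  deltas:
    - [0,-22,-2,30,0]
    - [0,0,0,45,0]
    - [0,0,0,45,0]
    - [0,0,0,30,0]
    - [0,0,0,10,0]
    - [0,0,0,5,0]
    - [0,0,0,1,0]
    - [0,0,0,0,0]

```text
clock: 19.6
position: [0.5897, 0.1989, 0.2397]
tool_rot: [[-0.999, -0.048, 0.002], [-0.048, 0.999, 0.001], [-0.002, 0.001, -1.0]]
wrist_force: [0.8, 0.3, -0.5]
gripper_width: 0.0002
finger_force: 0.0
```

Request:
arm_command:
  deltas:
    - [0,0,0,1,0]
    - [0,0,0,0,0]

```text
clock: 19.8
position: [0.5894, 0.199, 0.2378]
tool_rot: [[-0.999, -0.048, 0.001], [-0.048, 0.999, 0.0], [-0.001, 0.0, -1.0]]
wrist_force: [1.0, -0.1, -0.4]
gripper_width: 0.0003
finger_force: 0.0
```

Request:
arm_command:
  deltas:
    - [0,0,0,1.2,0]
    - [0,0,0,0,0]

```text
clock: 20.0
position: [0.5895, 0.199, 0.2366]
tool_rot: [[-0.999, -0.048, 0.001], [-0.048, 0.999, 0.0], [-0.001, 0.0, -1.0]]
wrist_force: [-1.1, -0.8, 5.6]
gripper_width: 0.0003
finger_force: 2.3
```

Request:
arm_command:
  deltas:
    - [0,0,0,0.4,0]
    - [0,5,0,0,0]
    - [0,8,0,0,0]
    - [0,8,0,0,0]
    - [0,8,0,0,0]
    - [0,8,0,0,0]
    - [0,8,0,0,0]
    - [0,5,0,0,0]
    - [0,0,0,0,0]

```text
clock: 20.9
position: [0.5393, 0.1966, 0.2365]
tool_rot: [[-0.999, -0.048, 0.002], [-0.048, 0.999, 0.001], [-0.002, 0.0, -1.0]]
wrist_force: [-3.2, 0.6, 8.3]
gripper_width: 0.0002
finger_force: 4.5
```

```bash
python3 b.py
```

```text
{'clock': 20.9, 'position': [0.539, 0.197, 0.236], 'tool_rot': [[-0.999, -0.048, 0.002], [-0.048, 0.999, 0.001], [-0.002, 0.0, -1.0]], 'wrist_force': [-3.171, 0.553, 8.323], 'gripper_width': 0.0, 'joint_pos': [0.286, 0.542, 1.601, 0.0, 0.997, -1.333]}
w 0.61 [[0.424, 0.167], [0.421, 0.216], [0.561, 0.228], [0.564, 0.168]]
```

Request:
arm_command:
  deltas:
    - [0,5,0,0,0]
    - [0,8,0,0,0]
    - [0,8,0,0,0]
    - [0,8,0,0,0]
    - [0,8,0,0,0]
    - [0,6,0,0,0]
    - [0,0,0,0,0]

```text
clock: 21.7
position: [0.4963, 0.1946, 0.2364]
tool_rot: [[-0.999, -0.048, 0.002], [-0.048, 0.999, 0.001], [-0.002, 0.0, -1.0]]
wrist_force: [-2.9, 0.0, 10.0]
gripper_width: 0.0005
finger_force: 4.9
```

```bash
python3 b.py
```

```text
{'clock': 21.7, 'position': [0.496, 0.195, 0.236], 'tool_rot': [[-0.999, -0.048, 0.002], [-0.048, 0.999, 0.001], [-0.002, 0.0, -1.0]], 'wrist_force': [-2.948, 0.007, 9.965], 'gripper_width': 0.0, 'joint_pos': [0.305, 0.466, 1.722, 0.0, 0.952, -1.314]}
w 0.59 [[0.381, 0.164], [0.378, 0.214], [0.518, 0.226], [0.521, 0.166]]
```

Request:
arm_command:
  deltas:
    - [0,0,0,-20,0]
    - [0,0,0,-40,0]
    - [1,30,0,0,0]
    - [1,30,0,0,0]
    - [1,27,0,0,0]
    - [1,0,0,0,0]
    - [1,0,0,0,0]
    - [1,0,0,32,0]
    - [1,0,0,28,0]
    - [0.9,0,0,7,0]
    - [0.9,0,0,0,0]

```text
clock: 22.9
position: [0.4101, 0.1902, 0.2279]
tool_rot: [[-0.999, -0.048, -0.002], [-0.048, 0.999, -0.001], [0.002, -0.001, -1.0]]
wrist_force: [-0.6, 0.2, 1.4]
gripper_width: 0.0692
finger_force: 0.0
```

```bash
python3 b.py w8.png
```

```text
{'clock': 22.9, 'position': [0.41, 0.19, 0.228], 'tool_rot': [[-0.999, -0.048, -0.002], [-0.048, 0.999, -0.001], [0.002, -0.001, -1.0]], 'wrist_force': [-0.583, 0.155, 1.419], 'gripper_width': 0.069, 'joint_pos': [0.353, 0.332, 1.949, -0.0, 0.862, -1.265]}
w 0.57 [[0.257, 0.302], [0.254, 0.332], [0.271, 0.336], [0.274, 0.305]]
```

View pics/w8.png

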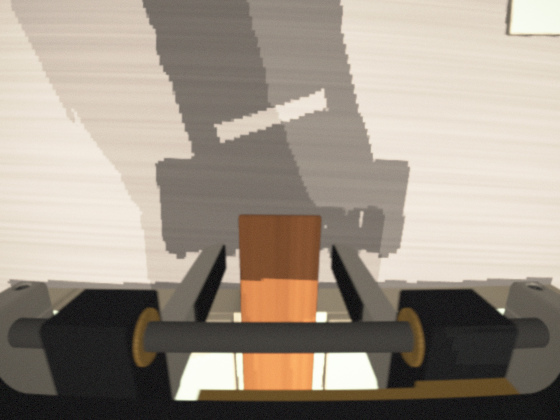

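The board lies centred between the fingers again (columns 239–321, front end at row 215). Next I close and lift.

Request:
arm_command:
  deltas:
    - [0.4,0,0,0,0]
    - [0.4,0,0,0,0]
    - [0.4,0,0,0,0]
    - [0.4,0,0,0,0]
    - [0.4,0,0,0,0]
    - [0.4,0,0,-10,0]
    - [0.4,0,0,-20,0]
    - [0.4,0,0,-40,0]
    - [0.4,0,0,-40,0]
    - [0.4,0,0,0,0]
    - [0.4,0,0,0,0]
  grip_force: 30

```text
clock: 24.1
position: [0.4094, 0.1902, 0.3392]
tool_rot: [[-0.999, -0.048, 0.002], [-0.048, 0.999, 0.001], [-0.002, 0.001, -1.0]]
wrist_force: [-0.9, 0.2, -0.8]
gripper_width: 0.0496
finger_force: 30.0
```

```bash
python3 - <<'E'
from h import *
st(); q=bot.read_camera("wrist"); save(q,"w9.png")
# board's front edge: reddish pixels
c=q["color"].astype(int); m=(c[...,0]>c[...,2]*1.8)&(c[...,0]-c[...,2]>25)
m=m[190:290,225:335]; r=np.where(m.sum(1)>40)[0][0]; cc=np.where(m[r+5])[0]; a,b=cc.min()+225,cc.max()+225; r+=190
z=bot.get_state()["position"][2]-.199+.0035+.005
print(r,a,b,[px2w(q,x,z).round(4).tolist() for x in((a,r),(b,r))])
E
```

```text
{'clock': 24.1, 'position': [0.409, 0.19, 0.339], 'tool_rot': [[-0.999, -0.048, 0.002], [-0.048, 0.999, 0.001], [-0.002, 0.001, -1.0]], 'wrist_force': [-0.949, 0.189, -0.833], 'gripper_width': 0.05, 'joint_pos': [0.354, 0.151, 1.866, 0.0, 1.123, -1.265]}
215 239 319 [[0.3802, 0.1653, 0.1477], [0.3779, 0.2129, 0.1477]]
```

Request:
arm_command:
  deltas:
    - [0.4,-4,-17,0,0]
    - [0.4,-7.5,-34,0,0]
    - [0.4,-7.5,-34,0,0]
    - [0.4,-7.5,-34,0,0]
    - [0.4,-7.5,-34,0,0]
    - [0.4,-7.5,-34,0,0]
    - [0.4,-7.5,-34,0,0]
    - [0.4,-7.5,-34,0,0]
    - [0.4,-7.5,-34,0,0]
    - [0.4,-7.5,-34,0,0]
    - [0.4,-7.5,-34,0,0]
    - [0.4,-7.5,-34,0,0]

```text
clock: 25.35
position: [0.5149, -0.1976, 0.3368]
tool_rot: [[-0.999, -0.048, -0.003], [-0.048, 0.999, 0.001], [0.003, 0.001, -1.0]]
wrist_force: [-0.1, 0.5, -0.1]
gripper_width: 0.0497
finger_force: 30.0
```

Request:
arm_command:
  deltas:
    - [0.4,-7.5,-34,0,0]
    - [0.4,-7.5,-34,0,0]
    - [0.4,-4,-18,0,0]
    - [0.4,0,0,0,0.04]
    - [0.4,0,0,0,0]

```text
clock: 25.85
position: [0.5378, -0.2815, 0.3364]
tool_rot: [[-1.0, -0.007, -0.003], [-0.007, 1.0, 0.002], [0.003, 0.002, -1.0]]
wrist_force: [-0.3, 1.3, -0.9]
gripper_width: 0.0492
finger_force: 30.0
```

Request:
arm_command:
  deltas:
    - [0.4,0,0,10,0]
    - [0.4,0,0,25,0]
    - [0.4,0,0,25,0]
    - [0.4,0,0,10,0]
    - [0.4,0,0,0,0]

```text
clock: 26.35
position: [0.5377, -0.2807, 0.2667]
tool_rot: [[-1.0, -0.009, -0.003], [-0.009, 1.0, 0.002], [0.003, 0.002, -1.0]]
wrist_force: [0.2, 0.5, -0.4]
gripper_width: 0.0497
finger_force: 30.0
```

```bash
python3 b.py w10.png; python3 - <<'E'
from h import *
q=bot.read_camera("wrist")
print("expect lower board front corners at",[w2px(q,(.5075,y,.030)).round(1).tolist() for y in(-.307,-.257)],"bearer end",w2px(q,(.4875,-.282,.045)))
E
```

```text
{'clock': 26.35, 'position': [0.538, -0.281, 0.267], 'tool_rot': [[-1.0, -0.009, -0.003], [-0.009, 1.0, 0.002], [0.003, 0.002, -1.0]], 'wrist_force': [0.233, 0.493, -0.427], 'gripper_width': 0.05, 'joint_pos': [-0.541, 0.564, 1.483, -0.0, 1.098, -2.121]}
w 0.93 [[0.517, -0.311], [0.516, -0.25], [0.607, -0.246], [0.607, -0.313]]
w 0.91 [[0.505, -0.307], [0.504, -0.259], [0.516, -0.258], [0.516, -0.307]]
w 0.75 [[0.529, -0.071], [0.529, -0.062], [0.583, -0.047], [0.583, -0.056]]
expect lower board front corners at [[244.3, 197.6], [311.1, 198.2]] bearer end [277.89556155 173.87508821]
```

View pics/w10.png

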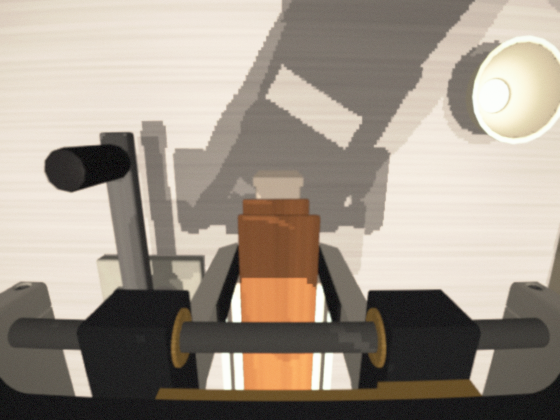

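The lower board shows where I expected it (columns 242–309, row 199), lined up with the held one.

Request:
arm_command:
  deltas:
    - [0.4,0,-1.5,10,0]
    - [0.4,0,0,15,0]
    - [0.4,0,0,9,0]
    - [0.4,0,0,3,0]
    - [0.4,0,0,0,0]
    - [0.4,0,0,0,0]

```text
clock: 27.1
position: [0.5381, -0.2827, 0.2317]
tool_rot: [[-1.0, -0.008, 0.0], [-0.008, 1.0, -0.0], [-0.0, -0.0, -1.0]]
wrist_force: [-0.0, 0.6, -0.5]
gripper_width: 0.0494
finger_force: 30.0
```

Request:
arm_command:
  deltas:
    - [0.4,0,0,1.5,0]
    - [0.4,0,0,0,0]
    - [0.8,0,0,0,0]
    - [0.8,0,0,0,0]
    - [0.8,0,0,0,0]
    - [0.8,0,0,-10,0]
    - [0.8,0,0,-40,0]
    - [0.8,0,0,-45,0]
    - [0.8,0,0,-45,0]
    - [0.8,0,0,-35,0]
    - [0.4,0,0,0,0]

```text
clock: 28.2
position: [0.5378, -0.2825, 0.4114]
tool_rot: [[-1.0, -0.008, 0.008], [-0.008, 1.0, -0.005], [-0.008, -0.005, -1.0]]
wrist_force: [-0.1, -0.9, -0.3]
gripper_width: 0.0705
finger_force: 0.0
```

Request:
arm_command:
  deltas:
    - [0.4,40,0,0,0]
    - [0.4,40,0,0,0]
    - [0.4,20,0,0,0]
    - [0.4,0,0,0,0]
    - [0.4,0,0,0,0]

```text
clock: 28.7
position: [0.438, -0.2835, 0.4052]
tool_rot: [[-1.0, -0.008, 0.001], [-0.008, 1.0, -0.0], [-0.001, -0.0, -1.0]]
wrist_force: [-0.2, 0.3, 1.4]
gripper_width: 0.0379
finger_force: 0.0
```

```bash
python3 b.py; python3 v.py v11.png; python3 - <<'E'
from h import *
for n in("wrist","top"):
    q=bot.read_camera(n)
    print(n,[(d["conf"],d["xy"],px2w(q,d["xy"],.11)) for d in bot.boxes_of(q,"handle_knob")])
E
```

```text
{'clock': 28.7, 'position': [0.438, -0.283, 0.405], 'tool_rot': [[-1.0, -0.008, 0.001], [-0.008, 1.0, -0.0], [-0.001, -0.0, -1.0]], 'wrist_force': [-0.184, 0.285, 1.426], 'gripper_width': 0.038, 'joint_pos': [-0.645, 0.236, 1.6, 0.0, 1.305, -2.223]}
w 0.55 [[0.502, -0.294], [0.501, -0.259], [0.505, -0.259], [0.506, -0.294]]
{'clock': 28.8, 'position': [0.439, -0.283, 0.405], 'tool_rot': [[-1.0, -0.009, 0.0], [-0.009, 1.0, 0.0], [-0.0, 0.0, -1.0]], 'wrist_force': [-0.018, 0.179, 0.165], 'gripper_width': 0.037, 'joint_pos': [-0.644, 0.238, 1.599, 0.0, 1.305, -2.223]}
wrist [(0.88, [194.0, 252.4], array([ 0.47538795, -0.3666818 ,  0.11      ])), (0.3, [253.1, 291.7], array([ 0.51824029, -0.30864156,  0.11      ]))]
top [(0.63, [399.1, 188.6], array([ 0.5712361 , -0.35813902,  0.11      ]))]
```

View pics/v11.png

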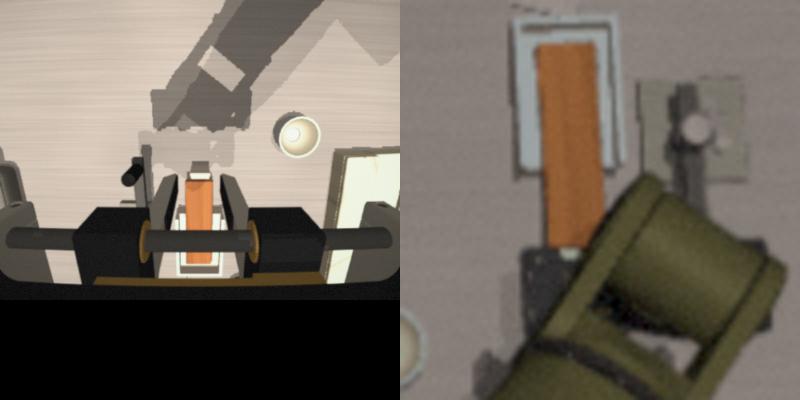

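Both boards lie stacked between the walls. The knob is near (178,252) in the wrist picture, at about (0.476, −0.383) m.

Request:
arm_command:
  deltas:
    - [0.4,-18,-35,0,0]
    - [0.4,-18,-35,0,0]
    - [0.4,0,-31,0,-0.03]
    - [0.4,0,0,0,0]

```text
clock: 29.5
position: [0.4747, -0.3868, 0.4038]
tool_rot: [[-0.999, -0.037, -0.001], [-0.037, 0.999, 0.0], [0.001, 0.0, -1.0]]
wrist_force: [-0.3, 1.1, 0.1]
gripper_width: 0.0378
finger_force: 0.0
```

Request:
arm_command:
  deltas:
    - [0.4,0,0,22,0]
    - [0.4,0,0,22,0]
    - [0.4,0,0,22,0]
    - [0.4,0,0,22,0]
    - [0.4,0,0,22,0]
    - [0.4,0,0,18,0]
    - [0.4,0,0,0,0]

```text
clock: 30.2
position: [0.4746, -0.3833, 0.2746]
tool_rot: [[-0.999, -0.038, -0.003], [-0.038, 0.999, 0.003], [0.003, 0.003, -1.0]]
wrist_force: [0.0, 0.2, -0.4]
gripper_width: 0.0376
finger_force: 0.0
```

Request:
arm_command:
  deltas:
    - [0.4,-0.6,12.3,0,0.1]
    - [0.4,-0.6,12.3,0,0.1]
    - [0.4,-0.6,12.3,0,0.1]
    - [0.4,-0.6,12.3,0,0.1]
    - [0.4,-0.6,12.3,0,0.1]
    - [0.4,-0.6,12.3,0,0.1]
    - [0.4,-0.6,12.3,0,0.1]
    - [0.4,-0.6,12.3,0,0.1]
    - [0.4,-0.6,12.3,0,0.1]
    - [0.4,-0.6,12.3,0,0.1]
    - [0.4,-0.6,12.3,0,0.1]
    - [0.4,-0.6,12.3,0,0.1]

```text
clock: 31.4
position: [0.5492, -0.2657, 0.2782]
tool_rot: [[-0.394, 0.919, 0.001], [0.919, 0.394, -0.001], [-0.001, 0.0, -1.0]]
wrist_force: [-1.2, -0.6, -1.6]
gripper_width: 0.0378
finger_force: 0.4
```

Request:
arm_command:
  deltas:
    - [0.4,-0.6,12.3,0,0.1]
    - [0.4,-0.6,12.3,0,0.1]
    - [0.4,-0.6,12.3,0,0.1]
    - [0.4,-0.6,12.3,0,0.1]
    - [0.4,0,0,0,0]
    - [0.4,0,0,0,0]
    - [0.4,0,0,0,0]

```text
clock: 32.1
position: [0.5962, -0.2561, 0.2774]
tool_rot: [[-0.011, 1.0, 0.0], [1.0, 0.011, -0.0], [-0.0, 0.0, -1.0]]
wrist_force: [0.3, -0.9, 0.6]
gripper_width: 0.0375
finger_force: 0.0
```

Request:
arm_command:
  deltas:
    - [0.4,0,0,-40,0]
    - [0.4,0,0,-45,0]
    - [0.4,0,0,-45,0]
    - [0.4,40,-30,0,0]
    - [0.4,40,-40,0,0]
    - [0.4,40,-40,0,0]
    - [0.4,40,-40,0,0]
    - [0.4,40,-40,0,0]
    - [0.4,40,-40,0,0]
    - [0.4,0,0,0,0]
    - [0.4,0,0,0,0]

```text
clock: 33.2
position: [0.3873, -0.0409, 0.4077]
tool_rot: [[-0.011, 1.0, 0.002], [1.0, 0.011, -0.001], [-0.001, 0.002, -1.0]]
wrist_force: [0.6, -0.2, 1.1]
gripper_width: 0.0375
finger_force: 0.0
```

```bash
python3 v.py v12.png
```

```text
{'clock': 33.2, 'position': [0.387, -0.041, 0.408], 'tool_rot': [[-0.011, 1.0, 0.002], [1.0, 0.011, -0.001], [-0.001, 0.002, -1.0]], 'wrist_force': [0.622, -0.185, 1.067], 'gripper_width': 0.038, 'joint_pos': [-0.199, -0.072, 1.928, -0.0, 1.283, -0.21]}
```

View pics/v12.png

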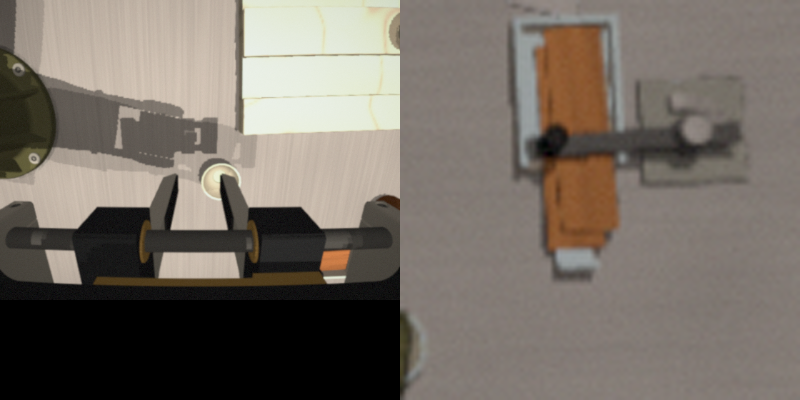

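```bash
python3 - <<'E'
from h import *
p=bot.read_camera("top"); c=p["color"]
cv2.imwrite("pics/t13.png",cv2.cvtColor(cv2.resize(c[148:220,350:410],(600,720),interpolation=cv2.INTER_CUBIC)[:600],cv2.COLOR_RGB2BGR))
f=lambda z,l:[px2w(p,(330+(a-400)/4,150+b/4),z)[:2].round(4).tolist() for a,b in l]
print("upper",f(.035,[(562,232),(617,228),(545,28),(603,26)])); print("lower front",f(.030,[(549,249),(604,248)]),"cradle bearer end",f(.045,[(556,275),(597,273)]))
print("cradle outer rear corners",f(.045,[(512,17),(620,13)]))
E
```

```text
upper [[0.5193, -0.2707], [0.5212, -0.3182], [0.6986, -0.2653], [0.6987, -0.3159]]
lower front [[0.5056, -0.2594], [0.5048, -0.3069]] cradle bearer end [[0.4813, -0.2622], [0.4818, -0.2973]]
cradle outer rear corners [[0.707, -0.2358], [0.7075, -0.3297]]
```

View pics/t13.png

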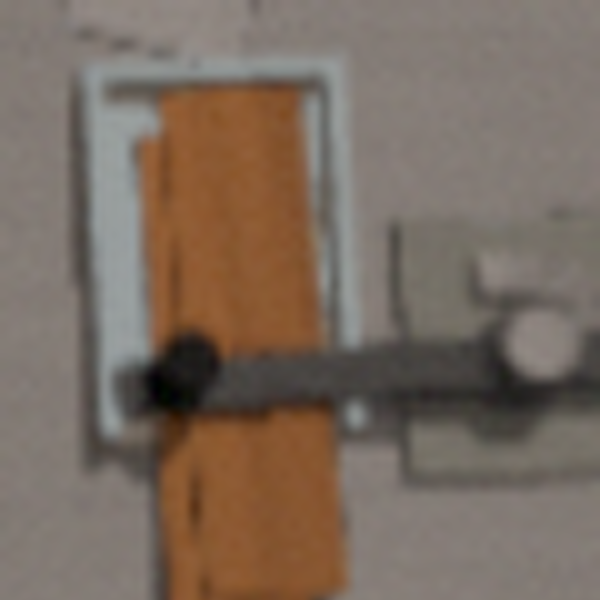

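The handle's knob is back at its starting pixel, so it is locked. The upper board was shifted by about +12 mm in x and −10 mm in y, probably by the knock or the handle. It still lies inside the walls and well within the 25 mm limit, so I am handing in.

```bash
python3 -c "
from bench import bot
print(bot.close_job())"
```

```text
the job is handed in; nothing more can be done
None
```

I packed both boards that were present: they lie stacked in the cradle with the handle back in its low notch, the cup, ramekin and jar were not touched as far as I could tell, and I handed the job in at about 33 s (no verdict was returned).

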